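Rub the brass inlay bars home along a sloping panel

TASK

Take the burnisher from its stand and, holding it square to the sloping panel, run its ball tip along the row of brass bars in one slow pass (about 3 cm a second), from the red dot to the far end without lifting off, pressing firmly but gently so that every bar goes fully home although the panel gives on its springs. Press with the burnisher only, then stand it back upright in its stand, seated on its guard, and leave the bowl, the mug and the paperweight alone.

Things in the scene. Friction and masses are not known exactly. Their poses are not given: they have to be found in the camera images.
- bench: Fixed plywood bench, base 190 x 340 mm, carrying a panel on a 32 degree slope facing the robot's right. Origin: centre of the base's underside; x to the slope's high side, y along the panel. A lamp bar (20 mm wide, at x = -15 mm, 307 to 321 mm up) spans it overhead on posts at x = +70, y = +-162 mm with level arms: the burnisher cannot be held upright over the panel.
- panel: Dark wooden panel 130 x 240 x 18 mm on springs: it yields up to 12 mm into the slope (0.8 N/mm after about 2 N). Origin: centre of its top face; z is the face's outward normal, x uphill, y along the brass bars. A red dot 16 mm wide lies at y = +100 mm, at the start of the row; the face is plain between dot and row and beyond the row's other end.
- burnisher: Burnisher, 138 mm long, about 0.16 kg, upright in its stand. Origin: lowest point of the steel ball at its tip; z points to the handle. Ball 16 mm across, shaft 13 mm across up to z = 60, brass guard disc 40 mm across from z = 60 to 66, square wooden handle 26 x 26 mm (sides along x and y) from z = 66 to 138 mm. Grip the handle at half its height.
- nose (a point): Centre of the burnisher's 16 mm steel ball (8 mm above the burnisher's origin). Axes as the burnisher.
- stand: Blue block 80 x 80 x 70 mm fixed to the table with an upright through hole 27 mm across in its middle. Origin: centre of its underside. The burnisher's shaft hangs in the hole and its guard rests on the block's top, so its origin is then 10 mm above the table.
- bowl: Blue plastic bowl, 100 mm across, 75 mm high, bystander. Origin: centre of its underside.
- mug: White mug, 80 mm across, 95 mm high, handle at +y, bystander. Origin: centre of its underside.
- paperweight: Round faceted marble paperweight, 72 mm across, 28 mm high, bystander. Origin: centre of its underside.
- bar1 (a joint): How far brass bar 1 is pressed into the panel, m: 0 standing 4.5 mm proud, 0.004 fully home (0.5 mm above the face). It slides stiffly (about 4 N) and stays where it is pushed. Bar 1 is next to the red dot, bar 5 is farthest from it.
- crown1 (a point): Middle of the flat top of brass bar 1; axes as the panel. The bar is 31 mm long along the panel's y and 20 mm wide, with a flat 10 mm long and a ramp falling to the face at each end (23 degrees). Bars follow one another at 32 mm.
- bar2 (a joint): How far brass bar 2 is pressed into the panel, m: 0 standing 4.5 mm proud, 0.004 fully home (0.5 mm above the face). It slides stiffly (about 4 N) and stays where it is pushed. Bar 1 is next to the red dot, bar 5 is farthest from it.
- crown2 (a point): Middle of the flat top of brass bar 2; axes as the panel. The bar is 31 mm long along the panel's y and 20 mm wide, with a flat 10 mm long and a ramp falling to the face at each end (23 degrees). Bars follow one another at 32 mm.
- bar3 (a joint): How far brass bar 3 is pressed into the panel, m: 0 standing 4.5 mm proud, 0.004 fully home (0.5 mm above the face). It slides stiffly (about 4 N) and stays where it is pushed. Bar 1 is next to the red dot, bar 5 is farthest from it.
- crown3 (a point): Middle of the flat top of brass bar 3; axes as the panel. The bar is 31 mm long along the panel's y and 20 mm wide, with a flat 10 mm long and a ramp falling to the face at each end (23 degrees). Bars follow one another at 32 mm.
- bar4 (a joint): How far brass bar 4 is pressed into the panel, m: 0 standing 4.5 mm proud, 0.004 fully home (0.5 mm above the face). It slides stiffly (about 4 N) and stays where it is pushed. Bar 1 is next to the red dot, bar 5 is farthest from it.
- crown4 (a point): Middle of the flat top of brass bar 4; axes as the panel. The bar is 31 mm long along the panel's y and 20 mm wide, with a flat 10 mm long and a ramp falling to the face at each end (23 degrees). Bars follow one another at 32 mm.
- bar5 (a joint): How far brass bar 5 is pressed into the panel, m: 0 standing 4.5 mm proud, 0.004 fully home (0.5 mm above the face). It slides stiffly (about 4 N) and stays where it is pushed. Bar 1 is next to the red dot, bar 5 is farthest from it.
- crown5 (a point): Middle of the flat top of brass bar 5; axes as the panel. The bar is 31 mm long along the panel's y and 20 mm wide, with a flat 10 mm long and a ramp falling to the face at each end (23 degrees). Bars follow one another at 32 mm.
There are look-alikes about, which are no part of the job. There is more than one size of the burnisher; the job needs the largest.

How it is judged:
On the way, in this order (a step that is already met when the one before it is completed fails the run):
1. bar 1 is pressed down (at least 3.2 of its 4 mm) with the burnisher's ball on it (ball centre within 18 mm of its crown) and the burnisher square to the panel within 16 degrees (value of joint bar1 above 0.0032 m and distance between nose and crown1 below 0.018 m and angle between the z axis of burnisher and the z axis of panel, either way round below 0.28 rad).
2. bar 2 is pressed down (at least 3.2 of its 4 mm) with the burnisher's ball on it (ball centre within 18 mm of its crown) and the burnisher square to the panel within 16 degrees (value of joint bar2 above 0.0032 m and distance between nose and crown2 below 0.018 m and angle between the z axis of burnisher and the z axis of panel, either way round below 0.28 rad).
3. bar 3 is pressed down (at least 3.2 of its 4 mm) with the burnisher's ball on it (ball centre within 18 mm of its crown) and the burnisher square to the panel within 16 degrees (value of joint bar3 above 0.0032 m and distance between nose and crown3 below 0.018 m and angle between the z axis of burnisher and the z axis of panel, either way round below 0.28 rad).
4. bar 4 is pressed down (at least 3.2 of its 4 mm) with the burnisher's ball on it (ball centre within 18 mm of its crown) and the burnisher square to the panel within 16 degrees (value of joint bar4 above 0.0032 m and distance between nose and crown4 below 0.018 m and angle between the z axis of burnisher and the z axis of panel, either way round below 0.28 rad).
5. bar 5 is pressed down (at least 3.2 of its 4 mm) with the burnisher's ball on it (ball centre within 18 mm of its crown) and the burnisher square to the panel within 16 degrees (value of joint bar5 above 0.0032 m and distance between nose and crown5 below 0.018 m and angle between the z axis of burnisher and the z axis of panel, either way round below 0.28 rad).
At the end, for the whole second after the job is handed in: All five bars are pressed in by at least 3.2 of their 4 mm, and the burnisher stands at rest in its stand: within 12 mm of the hole's axis, its origin under 16 mm above the table (guard on the block), within 7 degrees of upright (value of joint each of bar1, bar2, bar3, bar4, bar5 above 0.0032 m and horizontal distance between burnisher and stand below 0.012 m and height (world z) of burnisher below 0.016 m and angle between burnisher's own z axis and vertical below 0.12 rad and linear speed of burnisher below 0.02 m/s); the robot touches nothing.
It fails at once if the burnisher is lifted off (ball centre over 25 mm from the panel's face) between the pressing of bar 1 and of bar 5 (value of joint bar1 above 0.0032 m and value of joint bar5 below 0.0032 m and z of nose in the frame of panel above 0.025 m).
It fails at once if the burnisher moves faster than 100 mm/s while pressing on the panel, before bar 5 is pressed in (contact force between burnisher and panel above 1 N and linear speed of burnisher above 0.1 m/s and value of joint bar5 below 0.0032 m).
It fails at once if the burnisher presses with over 25 N (contact force between burnisher and panel above 25 N).
It fails at once if the fingers or the arm press on the panel or its bars (contact force between any of the fingers, the arm and panel above 1 N).
It fails at once if the bowl, the mug or the paperweight is moved by over 20 mm (distance of any of bowl, mug, paperweight from where it was at the start of the episode above 0.02 m).
It also fails if it takes over 72 s, if anything falls off the work surface, if the arm or the gripper's body presses on something with over 40 N, if the wrist force passes 120 N, or if a joint passes its speed limit or range.

ROBOT

A 6-joint arm with a two-finger parallel gripper is mounted at the origin on the work surface. World frame = base frame: x ahead of the robot, y to its left, z up, the work surface at z = 0. Lengths are in m, angles in rad, forces in N, time in s.
With the tool pointing down it reaches from about 0.375 to 0.975 m from the base axis. Payload 3.8 kg.
Tool frame: the origin (TCP) lies midway between the tips of the shut fingers; the grasp point (between the pads) lies 19 mm behind it; z points along the fingers, y is the line along which they close (so a half turn about z gives the same grasp; the last joint's range is limited). The gripper opens to 85 mm and grips with 20 to 120 N. Pads are 22 mm wide; open, the fingers measure 114 mm over their backs; the gripper's body (76 mm by 85 mm) begins 54 mm behind the grasp point. The pads swing forward as they close: fully open they stand 13 mm farther back than shut.
Start: joints at [-0.037, 0.264, 1.604, -0, 1.274, -0.037], TCP at [0.675, -0, 0.231] pointing down, gripper open.
Joint ranges: [-2.63, 2.63], [-0.94, 2.18], [0.31, 2.57], [-1.31, 4.45], [0, 2.66], [-2.55, 2.55]. Speed limits (rad/s): [2.57, 2.57, 3.14, 3.14, 3.14, 3.14].

INTERFACE

Orientations are given as a rotation vector (axis times angle).
In Python, from workcell import * gives the robot as it stands. The module is installed in compiled form; this text tells all that it offers.
- The arm moves only by the tool apply_moves, never from a script. Its arguments are lists of equal length, an entry for each row: "fingers": the opening, from 0 (shut) to 1 (fully open); "travel": the shift along the tool's x, y, z normalised to -1 to 1, where 1 is 0.05 m, a list of three; "rotation": the turn, a rotation vector about the tool's x, y, z normalised to -1 to 1, where 1 is 6 degrees, a list of three. In form: {"fingers": [fingers, ...], "travel": [[dx, dy, dz], ...], "rotation": [[ax, ay, az], ...]}. A call has 1 to 12 rows; each row shifts and turns the commanded pose from where the row before left it, along the tool's axes as they then stand; what a row does not reach is not made up. A row lasts 1/10 s, in which the tool goes at most 50 mm and 8.59 degrees, less where a joint would pass 70% of its speed; a pose out of reach is approached as far as the arm can. A call with a number of a shift or a turn outside -1 to 1 is refused whole. A call with a gripper value outside its range is refused whole. The fingers move at their own pace and stop on an object; "newtons" is the grip in N (left out, the last holds). Time passes only in rows, so rows that do not move let the fingers close. It gives the time, the measured TCP pose, the force, the opening and the grip force at its end, in the units of the state.
- read_state(): the state, without advancing time (a new reading comes with each control period).
- read_camera(name): name is "scene" or "side" or "wrist"; returns a dict with "image" (400x640x3 uint8, red, green, blue), "fx", "fy", "cx", "cy" (pixels), "extrinsics" (4x4, takes a point from world to camera coordinates). Camera axes: x right, y down, z forward; pixel columns grow to the right and rows downward; lengths in m; the calibration is good to about 2 mm. A picture is of the moment at which its call begins. There is no depth.
- finish_job(): hands the job in; it is judged then, once.
Trained networks look in the newest picture that a camera, given by its name, has taken for a name from the list of things; names that differ only in an ending like _2 or _b are one class to them, and where a whole thing is asked for, a point or a joint stands for the part that bears it (a point fixed in the world has none). Each returns a list of dicts, best first, with "p" (0 to 1); they miss things now and then, are a little off and sometimes report something else, mostly with a low value. They report only what shows in the picture. A call takes as long as a camera call. They do not tell look-alikes from the thing itself.
- regions_of(camera, name): "mask" (400x640 bool, what is visible of it) and "bbox" ([left, top, width, height] in pixels, round what is visible of it).
- tip_of(camera, name): "location" ([column, row] in pixels: a listed point, or the origin of a listed thing).
The state is a dict: "time": time; "q": joint angles; "joint_vel": joint speeds; "joint_torque": joint torques, N m; "tool_pos": TCP position; "tcp_rot": TCP orientation; "wrist_force": force on the tool from outside, world axes, zero at the start; "torque": the same for the moment, N m; "width": opening from 0.0 (shut) to 1.0 (fully open); "grip_force": force on a finger pad.
Only numpy, scipy, OpenCV 4.12 (cv2) and the standard library are available. Lean on these libraries where they do the work, as an engineer would, in place of code of your own. Each camera call takes 0.05 s, during which the arm holds its last target. There are 200 camera calls.

## Working session

There is one attempt and no reset: what is moved stays moved. The work goes in short steps, Python scripts to look and compute and a tool call to move; the robot and the scene stay as the last step left them, time stands still between calls to the robot, and variables do not carry over. Pictures are saved under pics/ and viewed, at most 10 in all, crops included, and the job is handed in when it is done.

Besides the shell and the picture viewer there is one more tool, called by a JSON object that holds its "name" and its "arguments". apply_moves: Moves the arm, as the interface text tells. Scaled input: -1 to 1 covers 0.05 m each way for a shift and 6 degrees each way for a turn. Its arguments: {"type":"object","properties":{"fingers":{"type":"array","items":{"type":"number"}},"travel":{"type":"array","items":{"type":"array","items":{"type":"number"}}},"rotation":{"type":"array","items":{"type":"array","items":{"type":"number"}}},"newtons":{"type":"number"}},"required":["fingers","travel","rotation"]}

```bash
mkdir -p pics; ls; cat > h.py <<'E'
from workcell import *
import numpy as np, cv2
from scipy.spatial.transform import Rotation as R
def cam(n): return read_camera(n)
def ray(c,uv):
    E=np.array(c["extrinsics"]);Rm=E[:3,:3];o=-Rm.T@E[:3,3]
    d=Rm.T@np.array([(uv[0]-c["cx"])/c["fx"],(uv[1]-c["cy"])/c["fy"],1]);return o,d/np.linalg.norm(d)
def atz(c,uv,z):
    o,d=ray(c,uv);return o+d*(z-o[2])/d[2]
def tri(c1,u1,c2,u2):
    o1,d1=ray(c1,u1);o2,d2=ray(c2,u2)
    t=np.linalg.lstsq(np.c_[d1,-d2],o2-o1,rcond=None)[0]
    a=o1+d1*t[0];b=o2+d2*t[1];return (a+b)/2,np.linalg.norm(a-b)
def proj(c,p):
    E=np.array(c["extrinsics"]);q=E[:3,:3]@np.array(p)+E[:3,3]
    return np.array([c["fx"]*q[0]/q[2]+c["cx"],c["fy"]*q[1]/q[2]+c["cy"]])
def save(c,n): cv2.imwrite("pics/"+n,cv2.cvtColor(c["image"],cv2.COLOR_RGB2BGR))
E
python3 - <<'E'
from h import *
np.set_printoptions(precision=4,suppress=True)
print(read_state())
for n in ["scene","side","wrist"]:
    c=cam(n);save(c,n+"0.png");o,d=ray(c,(320,200));print(n,o,d,c["fx"])
    for t in ["burnisher","nose","stand","panel","bench","crown1","crown2","crown3","crown4","crown5","bowl","mug","paperweight"]:
        print(t,[(np.round(r["location"],1).tolist(),round(r["p"],2)) for r in tip_of(n,t)])
E
```

```text
pics
{'time': 0.0, 'q': array([-0.0369,  0.2647,  1.6054, -0.    ,  1.2737, -0.0369]), 'joint_vel': array([-0.0001, -0.0005, -0.0004,  0.0004,  0.0005,  0.001 ]), 'joint_torque': array([  0.0006, -51.5121, -36.7309,  -0.    ,   0.0131,   0.    ]), 'tool_pos': array([0.6742, 0.    , 0.23  ]), 'tcp_rot': array([-2.2202, -2.2203,  0.0024]), 'wrist_force': array([ 0.4202, -0.9163,  0.5518]), 'torque': array([0.0017, 0.0162, 0.0768]), 'grip_force': 0.0, 'width': 0.9974292114992263}
scene [1.1455 0.1556 1.0424] [-0.5233 -0.1071 -0.8454] 459.7167325786963
burnisher [([448.3, 202.2], 0.64), ([449.6, 235.5], 0.52), ([489.7, 200.7], 0.51)]
nose [([486.8, 204.8], 0.68), ([448.3, 233.2], 0.55)]
stand [([447.6, 202.9], 0.71)]
panel [([332.8, 208.8], 0.73)]
bench [([332.0, 225.7], 0.61), ([310.2, 199.7], 0.47)]
crown1 [([342.9, 215.4], 0.66), ([357.2, 215.4], 0.61), ([307.6, 197.7], 0.47), ([333.9, 207.8], 0.46), ([319.4, 202.3], 0.38)]
crown2 [([342.9, 215.4], 0.66), ([357.2, 215.4], 0.61), ([307.6, 197.7], 0.47), ([333.9, 207.8], 0.46), ([319.4, 202.3], 0.38)]
crown3 [([342.9, 215.4], 0.66), ([3
[... 1605 characters left out ...]
1 [([194.5, 114.4], 0.92), ([179.4, 188.5], 0.75), ([187.5, 149.4], 0.62), ([216.9, 29.9], 0.58), ([207.5, 70.3], 0.56)]
crown2 [([194.5, 114.4], 0.92), ([179.4, 188.5], 0.75), ([187.5, 149.4], 0.62), ([216.9, 29.9], 0.58), ([207.5, 70.3], 0.56)]
crown3 [([194.5, 114.4], 0.92), ([179.4, 188.5], 0.75), ([187.5, 149.4], 0.62), ([216.9, 29.9], 0.58), ([207.5, 70.3], 0.56)]
crown4 [([194.5, 114.4], 0.92), ([179.4, 188.5], 0.75), ([187.5, 149.4], 0.62), ([216.9, 29.9], 0.58), ([207.5, 70.3], 0.56)]
crown5 [([194.5, 114.4], 0.92), ([179.4, 188.5], 0.75), ([187.5, 149.4], 0.62), ([216.9, 29.9], 0.58), ([207.5, 70.3], 0.56)]
bowl [([184.5, 151.7], 0.64), ([226.1, 113.5], 0.47)]
mug []
paperweight []
```

View pics/scene0.png

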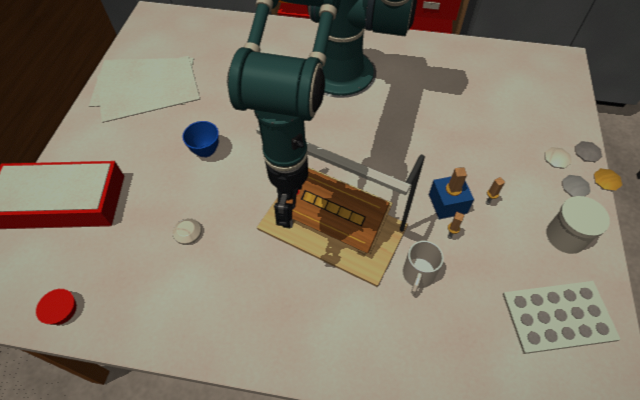

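View pics/side0.png

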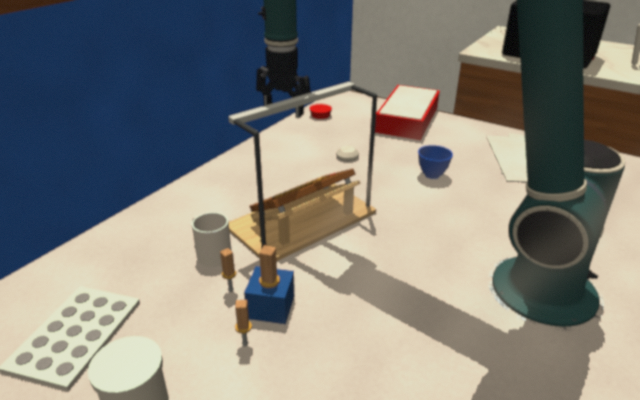

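View pics/wrist0.png

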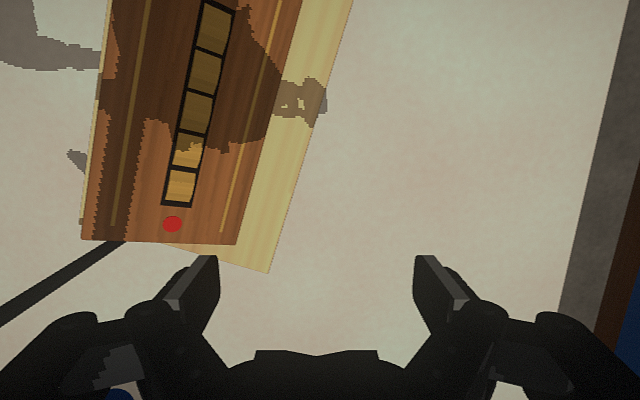

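The scene view shows the stand with the large burnisher at about (455,190). The two small look-alikes are at (497,188) and (456,222), the mug at (423,262) and the bench at (335,225). In the wrist view the red dot is at (172,224) and the row runs up to (218,25), so the row runs towards +y and the panel's high side faces the robot. Next I fit poses.

```bash
cat > fit.py <<'E'
from h import *
from scipy.optimize import least_squares
np.set_printoptions(precision=4,suppress=True)
C={n:cam(n) for n in ["scene","side","wrist"]}
obs=[]
def reddot(n,box):
    im=C[n]["image"].astype(int);x0,y0,x1,y1=box
    m=np.zeros(im.shape[:2],bool);s=im[y0:y1,x0:x1]
    m[y0:y1,x0:x1]=(s[...,0]>130)&(s[...,1]<60)&(s[...,2]<60)
    r,c=np.nonzero(m);return np.array([c.mean(),r.mean()]),m.sum()
print(reddot("wrist",(140,190,210,250)))
W=[(179.4,188.5),(187.5,149.4),(194.5,114.4),(207.5,70.3),(216.9,29.9)]
S=[(307.6,197.7),(319.4,202.3),(333.9,207.8),(342.9,215.4),(357.2,215.4)]
D=[(277.2,193.2),(291.0,188.8),(300.7,184.2),None,(321.2,176.6)][::-1]
D=[(321.2,176.6),None,(300.7,184.2),(291,188.8),(277.2,193.2)]
def frame(p):
    yaw=p[3];h=np.array([np.cos(yaw),np.sin(yaw),0]);a=np.radians(32)
    x=np.cos(a)*h+np.sin(a)*np.array([0,0,1]);z=-np.sin(a)*h+np.cos(a)*np.array([0,0,1])
    return np.c_[x,np.cross(z,x),z]
def res(p,full=False):
    F=frame(p);r=[]
    for n,L,w in (("wrist",W,1),("scene",S,.7),("side",D,.7)):
        for k,u in enumerate(L):
            if u is None: continue
            r.append((proj(C[n],p[:3]+F@[0,64-32*k,.0045])-u)*w)
    r.append(proj(C["wrist"],p[:3]+F@[0,.1,0]*1)-reddot("wrist",(140,190,210,250))[0])
    return np.concatenate(r)
def res(p):
    F=frame(p);r=[]
    for n,L,w in (("wrist",W,1),("scene",S,.7),("side",D,.7)):
        for k,u in enumerate(L):
            if u is not None: r.append((proj(C[n],p[:3]+F@[0,.064-.032*k,.0045])-u)*w)
    r.append(proj(C["wrist"],p[:3]+F@[0,.1,0])-dot)
    return np.concatenate(r)
dot=reddot("wrist",(140,190,210,250))[0]
s=least_squares(res,[.62,.05,.12,3.0],loss="soft_l1")
print(s.x,np.degrees(s.x[3]));print(np.round(res(s.x).reshape(-1,2),1).tolist())
sc,sd=C["scene"],C["side"]
print("stand",tri(sc,(447.6,202.9),sd,(274.2,305.9)),atz(sc,(447.6,202.9),0),atz(sd,(274.2,305.9),0))
print("small",tri(sc,(449.6,235.5),sd,(233.2,293.6)),tri(sc,(489.7,200.7),sd,(247.7,346.6)))
print("mug",tri(sc,(417.1,271.7),sd,(215.5,252.8)))
print("bench",atz(sc,(332,225.7),0),atz(sd,(302.8,223.4),0))
for n in ("scene","side"):
    m=regions_of(n,"stand")[0];print(n,m["bbox"],m["p"])
    for b in regions_of(n,"burnisher"): print(b["bbox"],b["p"])
for n,b in (("scene",(420,150,510,250)),("side",(190,220,320,350))):
    i=C[n]["image"][b[1]:b[3],b[0]:b[2]];cv2.imwrite(f"pics/{n}_c.png",cv2.resize(i[...,::-1],None,fx=4,fy=4,interpolation=cv2.INTER_CUBIC))
a=cv2.imread("pics/scene_c.png");b=cv2.imread("pics/side_c.png")
a=cv2.resize(a,(360,400));b=cv2.resize(b,(400,400));cv2.imwrite("pics/cc.png",np.hstack([a,b]))
print(read_state()["time"])
E
python3 fit.py
```

```text
(array([171.8785, 223.5466]), np.int64(247))
[0.5789 0.0687 0.1007 2.8133] 161.19184546688336
[[0.6, -0.8], [0.8, 2.3], [2.6, -0.9], [-1.0, 2.4], [-0.4, -0.7], [0.5, -0.7], [0.4, -0.1], [-1.6, -0.2], [0.4, -1.7], [-1.1, 2.2], [-0.0, -0.1], [-0.1, 0.2], [-0.8, -0.0], [1.1, -0.1], [-1.5, -0.1]]
stand (array([0.4517, 0.3576, 0.003 ]), np.float64(0.006886993208610859)) [0.4522 0.3607 0.    ] [0.4522 0.3519 0.    ]
small (array([ 0.5484,  0.3685, -0.0024]), np.float64(0.0017507262859371604)) (array([0.4275, 0.4686, 0.0038]), np.float64(0.004307673286945134))
mug (array([0.6662, 0.2923, 0.0054]), np.float64(0.0009718313057272653))
bench [0.5725 0.0681 0.    ] [0.569  0.0784 0.    ]
scene [431.5, 174.6, 41.8, 45.3] 0.92
[486.9, 176.2, 18.0, 28.2] 0.78
[445.3, 211.4, 19.4, 23.8] 0.76
side [244.8, 267.3, 50.3, 60.2] 0.73
[235.7, 301.9, 18.7, 44.2] 0.68
[261.8, 244.9, 18.9, 45.4] 0.6
2.45
```

View pics/cc.png

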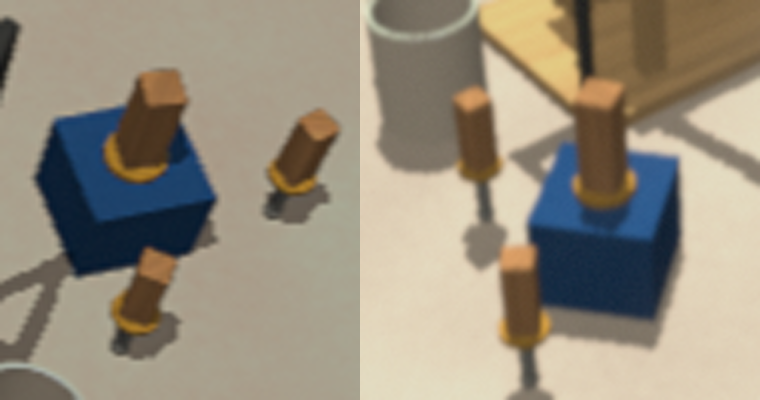

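The panel fit is good, with residuals of 1–2 px: origin about (0.579, 0.069, 0.101), uphill at 161°. The crop shows the large burnisher in the blue stand, and both small ones standing clear of it. I'll go over the lamp bar to look at the stand.

{"name": "apply_moves", "arguments": {"fingers": [1, 1, 1, 1, 1, 1, 1, 1, 1, 1, 1, 1], "travel": [[0, 0, -0.9], [0, 0, -0.9], [0, 0, -0.9], [0, 0, -0.8], [0.7, -0.55, 0], [0.7, -0.55, 0], [0.7, -0.55, 0], [0.7, -0.55, 0], [0.7, -0.55, 0], [0.7, -0.55, 0], [0.7, -0.55, 0], [0.7, -0.55, 0]], "rotation": [[0, 0, 0], [0, 0, 0], [0, 0, 0], [0, 0, 0], [0, 0, 0], [0, 0, 0], [0, 0, 0], [0, 0, 0], [0, 0, 0], [0, 0, 0], [0, 0, 0], [0, 0, 0]]}}

```text
time: 3.65
tool_pos: [0.4537, 0.2811, 0.4066]
tcp_rot: [2.222, 2.221, 0.001]
wrist_force: [-0.1, 0.8, 0.0]
width: 0.999
grip_force: 0.0
```

{"name": "apply_moves", "arguments": {"fingers": [1, 1, 1], "travel": [[0, 0, 0.6], [0, 0, 0.4], [0, 0, 0]], "rotation": [[0, 0, 0], [0, 0, 0], [0, 0, 0]]}}

```text
time: 3.95
tool_pos: [0.453, 0.2796, 0.3528]
tcp_rot: [-2.219, -2.222, 0.009]
wrist_force: [-0.0, 0.3, 0.2]
width: 0.997
grip_force: 0.0
```

```bash
python3 - <<'E'
from h import *
np.set_printoptions(precision=4,suppress=True)
s=read_state();print(s["time"],s["tool_pos"],s["tcp_rot"],s["q"])
c=cam("wrist");save(c,"w1.png");np.save("w1.npy",{k:c[k] for k in c},allow_pickle=True)
for t in("burnisher","nose","stand"):print(t,[(np.round(r["location"],1).tolist(),round(r["p"],2)) for r in tip_of("wrist",t)])
for p in ([.452,.357,.148],[.452,.357,.07]): print(proj(c,p))
E
```

```text
3.95 [0.453  0.2796 0.3528] [-2.2188 -2.2217  0.0092] [ 0.5063 -0.0564  1.7353 -0.      1.4688  0.505 ]
burnisher [([303.5, 22.3], 0.72), ([387.9, 99.6], 0.68), ([317.7, 103.8], 0.61)]
nose [([388.7, 358.1], 0.66)]
stand [([315.4, 103.3], 0.87), ([416.9, 302.1], 0.4), ([321.3, 102.7], 0.17)]
[315.159  102.6802]
[315.523  104.1798]
```

View pics/w1.png

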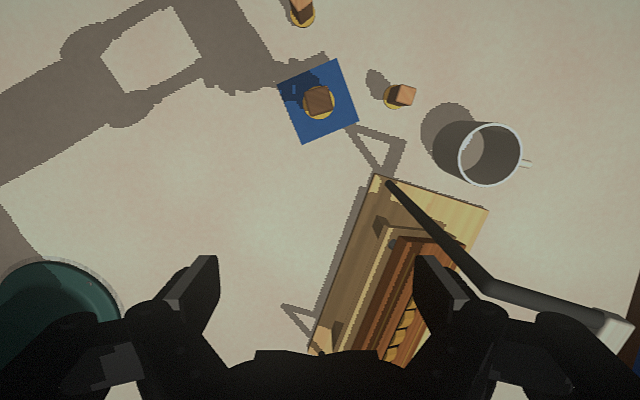

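The wrist view looks straight down on the stand at (318,102), handle top around (318,99). The small burnishers are at (400,96) and (302,12). I'll measure the handle's centre and yaw from it.

```bash
python3 - <<'E'
from h import *
np.set_printoptions(precision=4,suppress=True)
c=np.load("w1.npy",allow_pickle=True).item();im=c["image"].astype(int)
s=im[50:150,270:365];r,g,b=s[...,0],s[...,1],s[...,2]
blue=((b>r+30)).astype(np.uint8)
print("pix",im[100,318],im[100,305],im[118,320])
for nm,m in (("blue",blue),):
    y,x=np.nonzero(m);pts=np.c_[x+270,y+50].astype(np.float32)
    rc=cv2.minAreaRect(pts);print(nm,rc)
    bx=cv2.boxPoints(rc);P=np.array([atz(c,p,.07) for p in bx]);print(P,P.mean(0));
hsv=cv2.cvtColor(c["image"],cv2.COLOR_RGB2HSV)[80:125,298:340]
for y in range(0,45,2): print(" ".join(f"{hsv[y,x,0]:3d}/{hsv[y,x,1]:3d}/{hsv[y,x,2]:3d}" for x in range(2,40,3)))
E
```

```text
pix [97 74 54] [88 68 44] [191 165  77]
blue ((318.6339416503906, 101.15325927734375), (66.9735107421875, 65.3646011352539), 67.28559112548828)
[[0.4029 0.3821 0.07  ]
 [0.4765 0.4106 0.07  ]
 [0.5104 0.3385 0.07  ]
 [0.4337 0.307  0.07  ]] [0.4559 0.3595 0.07  ]
107/124/ 70 107/124/ 70 107/110/ 74 108/122/ 71 107/117/ 72 107/120/ 70 107/112/ 66 107/146/119 106/149/115 107/142/117 107/146/117 107/143/118 106/148/114
106/117/ 72 108/122/ 71 107/117/ 70 107/120/ 72 105/120/ 70 108/119/ 73 106/107/ 67 106/153/117 107/145/116 107/144/117 107/144/119 105/146/115 107/141/119
107/118/ 69 108/124/ 70 106/120/ 70 108/124/ 70 109/117/ 70 108/122/ 73 107/135/ 72 107/148/100 107/153/120 107/148/121 106/149/116 106/148/117 107/143/118
108/110/ 72 105/131/ 70 108/117/ 70 106/120/ 72 109/136/ 75  20/ 95/ 78  19/171/119  17/119/ 71  15/147/ 92 143/ 32/ 95 107/146/117 107/146/117 107/143/118
107/115/ 71 108/126/ 69 107/121/ 74 110/ 86/ 59  18/158/126  15/123/ 77  13/117/ 94  13/114/ 98  15/124/ 97  14/141/121 106/152/119 107/146/119 107/145/118
107/120/ 70 108/120/ 72 108/126/ 75  15/124/ 84  15/110/
[... 2051 characters left out ...]
/180  23/143/178  23/149/182  21/109/129 107/153/117 107/147/118 107/142/122
107/142/120 107/144/119 107/140/120 107/151/120 107/145/116  22/158/182  24/154/187  23/158/191 107/ 94/114 107/153/122 107/142/120 107/139/119 107/142/120
107/146/119 107/139/119 107/141/121 106/144/117 107/148/119 107/159/125 107/167/127 107/159/125 107/142/122 107/148/119 107/141/121 107/144/117 107/142/120
107/139/119 107/142/117 108/140/118 106/138/116 106/147/116 107/140/120 107/148/122 107/142/122 107/144/122 107/143/121 107/145/118 107/139/117 107/144/119
107/137/121 107/137/119 108/140/118 106/142/115 107/145/118 106/146/117 107/144/122 107/141/119 107/140/122 107/141/121 107/143/118 107/144/119 107/141/119
```

```bash
python3 - <<'E'
from h import *
np.set_printoptions(precision=4,suppress=True)
c=np.load("w1.npy",allow_pickle=True).item()
h=cv2.cvtColor(c["image"],cv2.COLOR_RGB2HSV)[80:125,298:340]
m=((h[...,0]<=17)&(h[...,0]>=10)&(h[...,1]>95)).astype(np.uint8)
m=cv2.morphologyEx(m,cv2.MORPH_OPEN,np.ones((3,3),np.uint8))
n,l,st,ce=cv2.connectedComponentsWithStats(m);k=1+np.argmax(st[1:,4]);m=l==k
for r in m[::2]: print("".join("#" if v else "." for v in r))
y,x=np.nonzero(m);rc=cv2.minAreaRect(np.c_[x+298,y+80].astype(np.float32));print(rc)
P=np.array([atz(c,p,.148) for p in cv2.boxPoints(rc)]);print(P,P.mean(0))
e=P[1]-P[0];print(np.degrees(np.arctan2(e[1],e[0])),np.linalg.norm(e),np.linalg.norm(P[2]-P[1]))
E
```

```text
..........................................
..........................................
..........................................
.......................######.............
................##############............
..........#####################...........
.......########################...........
.......#########################..........
.......#########################..........
.......#########################..........
.......##########################.........
........#########################.........
........##########################........
.........#########################........
..........########################........
..........#######################.........
...........################...............
............#########.....................
..........................................
..........................................
..........................................
..........................................
..........................................
((317.9150695800781, 100.45283508300781), (26.09850311279297, 25.136981964111328), 74.05460357666016)
[[0.439  0.3679 0.148 ]
 [0.4633 0.3745 0.148 ]
 [0.4709 0.3503 0.148 ]
 [0.4461 0.3434 0.148 ]] [0.4548 0.359  0.148 ]
15.045054872484824 0.025222228314580708 0.025364757925452577
```

{"name": "apply_moves", "arguments": {"fingers": [0.7, 0.7, 0.7, 0.7, 0.7, 0.7, 0.7, 0.7], "travel": [[0.8, 0.02, 0], [0.8, 0.02, 0], [0, 0, 0.5], [0, 0, 0.5], [0, 0, 0.5], [0, 0, 0.5], [0, 0, 0], [0, 0, 0]], "rotation": [[0, 0, 0], [0, 0, 0], [0, 0, -0.85], [0, 0, -0.85], [0, 0, -0.85], [0, 0, 0], [0, 0, 0], [0, 0, 0]]}}

```text
time: 4.95
tool_pos: [0.4577, 0.36, 0.2574]
tcp_rot: [1.907, 2.496, 0.001]
wrist_force: [-0.4, -0.6, 0.5]
width: 0.7
grip_force: 0.0
```

```bash
cat > st.py <<'E'
from h import *
np.set_printoptions(precision=4,suppress=True)
s=read_state();M=R.from_rotvec(s["tcp_rot"]).as_matrix()
print(s["time"],s["tool_pos"],"\n",M,s["q"],s["wrist_force"],s["width"])
E
python3 st.py
```

```text
4.95 [0.4577 0.36   0.2574] 
 [[-0.2631  0.9648  0.0007]
 [ 0.9648  0.2631  0.0005]
 [ 0.0003  0.0008 -1.    ]] [0.6237 0.0735 1.7764 0.     1.2909 0.3575] [-0.4016 -0.6302  0.4547] 0.7000551583594242
```

{"name": "apply_moves", "arguments": {"fingers": [0.7, 0.7, 0.7, 0.7, 0.7, 0.7, 0.7, 0, 0, 0, 0, 0], "travel": [[0, -0.06, 0.6], [0, 0, 0.6], [0, 0, 0.6], [0, 0, 0.6], [0, 0, 0.6], [0, 0, 0.27], [0, 0, 0], [0, 0, 0], [0, 0, 0], [0, 0, 0], [0, 0, 0], [0, 0, 0]], "rotation": [[0, 0, 0], [0, 0, 0], [0, 0, 0], [0, 0, 0], [0, 0, 0], [0, 0, 0], [0, 0, 0], [0, 0, 0], [0, 0, 0], [0, 0, 0], [0, 0, 0], [0, 0, 0]], "newtons": 80}}

```text
time: 6.15
tool_pos: [0.4558, 0.3605, 0.0954]
tcp_rot: [1.905, 2.496, 0.007]
wrist_force: [0.3, 0.6, 7.1]
width: 0.294
grip_force: 79.1
```

```bash
python3 st.py
```

```text
6.15 [0.4558 0.3605 0.0954] 
 [[-0.2639  0.9645  0.0038]
 [ 0.9646  0.2639  0.0028]
 [ 0.0017  0.0044 -1.    ]] [0.6263 0.2065 1.9407 0.     0.9897 0.3592] [0.3009 0.5968 7.0898] 0.2940449405278095
```

{"name": "apply_moves", "arguments": {"fingers": [0, 0, 0, 0, 0, 0, 0, 0, 0, 0, 0, 0], "travel": [[0, 0, -0.1], [0, 0, -0.3], [0, 0, -0.6], [0, 0, -0.7], [0, 0, -0.8], [0, 0, -0.8], [0, 0, -0.8], [0, 0, -0.8], [0, 0, -0.8], [0, 0, -0.8], [0, 0, -0.6], [0, 0, -0.3]], "rotation": [[0, 0, 0], [0, 0, 0], [0, 0, 0], [0, 0, 0], [0, 0, 0], [0, 0, 0], [0, 0, 0], [0, 0, 0], [0, 0, 0], [0, 0, 0], [0, 0, 0], [0, 0, 0]], "newtons": 110}}

```text
time: 7.35
tool_pos: [0.4543, 0.3593, 0.4676]
tcp_rot: [1.905, 2.496, 0.009]
wrist_force: [-0.1, 0.7, -0.8]
width: 0.288
grip_force: 108.0
```

```bash
python3 st.py; python3 - <<'E'
from h import *
s=read_state();M=R.from_rotvec(s["tcp_rot"]).as_matrix();p=s["tool_pos"]
for n in("side","scene","wrist"):
    c=cam(n)
    for t,L in(("burnisher",.0854),("nose",.0774)):
        print(n,t,proj(c,p+M[:,2]*L).round(1),[(np.round(r["location"],1).tolist(),round(r["p"],2)) for r in tip_of(n,t)])
    save(c,n+"2.png")
E
```

```text
7.35 [0.4543 0.3593 0.4676] 
 [[-0.2639  0.9645  0.0047]
 [ 0.9645  0.2639  0.0033]
 [ 0.002   0.0054 -1.    ]] [ 0.6262  0.025   1.452  -0.      1.6588  0.3592] [-0.0543  0.7474 -0.8302] 0.2882264116222143
side burnisher [260.1 136.2] [([245.4, 348.1], 0.78), ([263.4, 137.8], 0.68), ([231.9, 293.3], 0.68)]
side nose [259.9 131.7] [([230.3, 291.1], 0.97), ([263.0, 130.7], 0.83), ([244.3, 341.2], 0.59)]
scene burnisher [489.5 101. ] [([487.2, 103.7], 0.83), ([490.3, 200.5], 0.75), ([448.5, 236.5], 0.55), ([190.8, 234.5], 0.34)]
scene nose [490.7  98.1] [([487.6, 202.2], 0.83), ([449.0, 234.8], 0.76), ([486.4, 100.2], 0.64), ([307.1, 197.5], 0.6), ([448.6, 202.4], 0.19)]
wrist burnisher [317.5 211.9] [([322.3, 88.3], 0.67), ([370.1, 161.7], 0.63), ([314.7, 211.4], 0.61)]
wrist nose [317.4 215.4] [([316.7, 212.9], 0.84)]
```

{"name": "apply_moves", "arguments": {"fingers": [0, 0, 0, 0, 0, 0, 0, 0, 0, 0, 0, 0], "travel": [[-0.4, 0.09, 0], [-0.7, 0.16, 0], [-0.9, 0.2, 0], [-0.9, 0.2, 0], [-0.9, 0.21, 0], [-0.9, 0.21, 0], [-0.9, 0.21, 0], [-0.9, 0.21, 0], [-0.9, 0.2, 0], [-0.9, 0.2, 0], [-0.8, 0.18, 0], [-0.46, 0.11, 0]], "rotation": [[0, 0, 0], [0, 0, 0], [0, 0, 0], [0, 0, 0], [0, 0, 0], [0, 0, 0], [0, 0, 0], [0, 0, 0], [0, 0, 0], [0, 0, 0], [0, 0, 0], [0, 0, 0]]}}

```text
time: 9.0
tool_pos: [0.6862, -0.0765, 0.4606]
tcp_rot: [-1.908, -2.493, 0.003]
wrist_force: [0.1, 0.2, -2.3]
width: 0.291
grip_force: 108.0
```

```bash
python3 st.py; cat > plan.py <<'E'
from h import *
np.set_printoptions(precision=4,suppress=True)
P0=np.array([.5789,.0687,.1007]);yaw=2.8133;a=np.radians(32)
h=np.array([np.cos(yaw),np.sin(yaw),0]);k=np.array([0,0,1.])
X=np.cos(a)*h+np.sin(a)*k;Z=-np.sin(a)*h+np.cos(a)*k;Y=np.cross(Z,X);F=np.c_[X,Y,Z]
L=.0854
def rep(tgt=None):
    s=read_state();M=R.from_rotvec(s["tcp_rot"]).as_matrix();p=s["tool_pos"]
    tip=p+M[:,2]*L;pt=F.T@(tip-P0)
    # desired: tool z=-Z, tool y = -Y (closing along the row), tool x = y x z
    y=-Y;z=-Z;D=np.c_[np.cross(y,z),y,z]
    rv=R.from_matrix(M.T@D).as_rotvec(degrees=True)
    print("t",s["time"],"tip in panel mm",pt*1e3,"tilt",np.degrees(np.arccos(-M[:,2]@Z)))
    print("rot to go (units, tool)",rv/6,"force panel",F.T@s["wrist_force"],"q",s["q"],"w",s["width"])
    if tgt is not None:
        print("travel to tip target, current tool axes (units)",M.T@(P0+F@np.array(tgt)-tip)/.05,
          " with tool at D:",D.T@(P0+F@np.array(tgt)-Z*-L-p)/.05)
E
python3 -c "
from plan import *
rep([0,.1,.15])"
```

```text
9.0 [ 0.6862 -0.0765  0.4606] 
 [[-0.2613  0.9653 -0.0026]
 [ 0.9653  0.2613 -0.0007]
 [ 0.     -0.0027 -1.    ]] [-0.1466  0.2525  1.2083 -0.0011  1.6832 -0.4111] [ 0.0773  0.1505 -2.3298] 0.2911598058846594
t 9.0 tip in panel mm [ 19.7929 103.0181 311.3011] tilt 31.868963561101406
rot to go (units, tool) [ 2.5829  4.8838 -9.0946] force panel [-1.2556 -0.1674 -1.9627] q [-0.1466  0.2525  1.2083 -0.0011  1.6832 -0.4111] w 0.2911598058846594
travel to tip target, current tool axes (units) [ 0.8173 -1.0978  2.9486]  with tool at D: [-1.2976  0.0578  2.9686]
```

{"name": "apply_moves", "arguments": {"fingers": [0, 0, 0, 0, 0, 0, 0, 0, 0, 0, 0, 0], "travel": [[0, 0, 0], [0, 0, 0], [0, 0, 0], [0, 0, 0], [0, 0, 0], [0, 0, 0], [0, 0, 0], [0, 0, 0], [0, 0, 0], [0, 0, 0], [0, 0, 0], [0, 0, 0]], "rotation": [[0.26, 0.49, -0.91], [0.26, 0.49, -0.91], [0.26, 0.49, -0.91], [0.26, 0.49, -0.91], [0.26, 0.49, -0.91], [0.26, 0.49, -0.91], [0.26, 0.49, -0.91], [0.26, 0.49, -0.91], [0.26, 0.49, -0.91], [0.26, 0.49, -0.91], [0, 0, 0], [0, 0, 0]]}}

```text
time: 10.2
tool_pos: [0.686, -0.0731, 0.4609]
tcp_rot: [-0.421, -2.552, -0.121]
wrist_force: [0.9, 0.5, -1.9]
width: 0.287
grip_force: 107.9
```

```bash
python3 -c "
from plan import *
rep([0,.1,.04])"
```

```text
t 10.2 tip in panel mm [ 66.2368  99.7685 297.9775] tilt 0.08743347130773116
rot to go (units, tool) [-0.0102 -0.0104  0.0117] force panel [-1.6171 -0.7556 -1.224 ] q [-0.181   0.6577  0.7357  0.1033  2.3004 -1.378 ] w 0.2872114062188066
travel to tip target, current tool axes (units) [-1.3304 -0.0008  5.1581]  with tool at D: [-1.3229 -0.0064  5.1595]
```

{"name": "apply_moves", "arguments": {"fingers": [0, 0, 0, 0, 0, 0, 0, 0, 0, 0, 0], "travel": [[-0.5, 0, 0], [-0.5, 0, 0], [-0.33, 0, 0.3], [0, 0, 0.7], [0, 0, 0.7], [0, 0, 0.7], [0, 0, 0.7], [0, 0, 0.7], [0, 0, 0.7], [0, 0, 0.4], [0, 0, 0]], "rotation": [[0, 0, 0], [0, 0, 0], [0, 0, 0], [0, 0, 0], [0, 0, 0], [0, 0, 0], [0, 0, 0], [0, 0, 0], [0, 0, 0], [0, 0, 0], [0, 0, 0]]}}

```text
time: 11.3
tool_pos: [0.613, -0.0489, 0.218]
tcp_rot: [-0.42, -2.55, -0.121]
wrist_force: [0.1, 0.8, -1.2]
width: 0.294
grip_force: 108.2
```

```bash
python3 -c "
from plan import *
rep([0,.1,.01])
c=cam('wrist');save(c,'w3.png')
print(tip_of('wrist','nose'),proj(c,P0+F@np.array([0,.1,0])),[proj(c,P0+F@np.array([0,.064-.032*k,.0045])).round(1).tolist() for k in range(5)])
print([(np.round(r['location'],1).tolist(),round(r['p'],2)) for r in tip_of('wrist','crown1')])
d=cam('scene');save(d,'s3.png')"
```

```text
t 11.3 tip in panel mm [  3.0061 100.4363  51.2421] tilt 0.23766633624974176
rot to go (units, tool) [-0.0141 -0.037   0.0153] force panel [-0.5299 -0.8241 -1.1414] q [-0.1676  0.5308  1.3633  0.0863  1.8034 -1.4162] w 0.2937772462109057
travel to tip target, current tool axes (units) [-0.0633  0.0098  0.8246]  with tool at D: [-0.0535  0.0062  0.8248]
[{'location': [313.6, 213.1], 'p': 0.81}] [315.8427 195.0437] [[357.1, 196.3], [393.8, 196.3], [430.5, 196.3], [467.2, 196.3], [503.9, 196.3]]
[([464.4, 194.8], 0.98), ([395.0, 194.5], 0.84), ([428.3, 194.5], 0.82), ([504.1, 194.6], 0.81), ([352.1, 196.0], 0.57)]
```

View pics/w3.png

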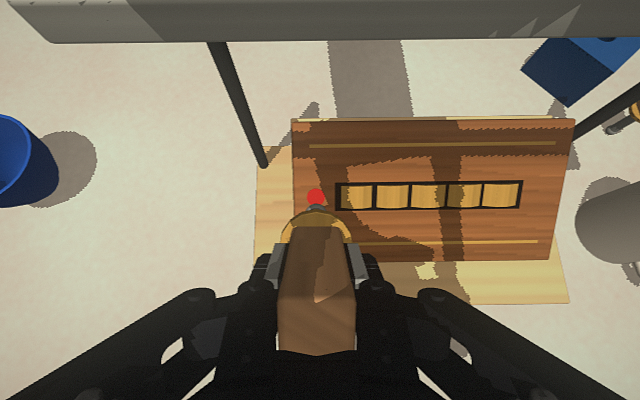

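The wrist view shows the ball just above the red dot at (315,196), with the five bars in line at (357–504, 195). This matches the fit to 1–2 px. Descending.

{"name": "apply_moves", "arguments": {"fingers": [0, 0, 0, 0, 0, 0, 0, 0, 0, 0, 0, 0], "travel": [[-0.06, 0, 0.2], [0, 0, 0.2], [0, 0, 0.2], [0, 0, 0.1], [0, 0, 0.04], [0, 0, 0.04], [0, 0, 0.04], [0, 0, 0.04], [0, 0, 0.04], [0, 0, 0.04], [0, 0, 0.04], [0, 0, 0]], "rotation": [[0, 0, 0], [0, 0, 0], [0, 0, 0], [0, 0, 0], [0, 0, 0], [0, 0, 0], [0, 0, 0], [0, 0, 0], [0, 0, 0], [0, 0, 0], [0, 0, 0], [0, 0, 0]]}}

```text
time: 12.7
tool_pos: [0.5934, -0.0419, 0.1763]
tcp_rot: [-0.418, -2.554, -0.121]
wrist_force: [0.2, -0.3, -1.9]
width: 0.29
grip_force: 108.2
```

```bash
python3 -c "
from plan import *
rep([0,.1,-.007])"
```

```text
t 12.7 tip in panel mm [ -1.7659 100.0677   4.9074] tilt 0.07248507004546914
rot to go (units, tool) [-0.0113 -0.0044  0.034 ] force panel [-1.1991  0.1954 -1.4757] q [-0.1628  0.5206  1.4562  0.0872  1.7173 -1.4209] w 0.2896736622098797
travel to tip target, current tool axes (units) [0.0352 0.0018 0.2382]  with tool at D: [ 0.0361 -0.0007  0.2381]
```

{"name": "apply_moves", "arguments": {"fingers": [0, 0, 0, 0, 0], "travel": [[0.02, 0, 0.04], [0, 0, 0.04], [0, 0, 0.04], [0, 0, 0.04], [0, 0, 0]], "rotation": [[0, 0, 0], [0, 0, 0], [0, 0, 0], [0, 0, 0], [0, 0, 0]]}}

```text
time: 13.2
tool_pos: [0.5889, -0.0403, 0.1705]
tcp_rot: [-0.418, -2.554, -0.121]
wrist_force: [1.1, -0.2, -0.3]
width: 0.29
grip_force: 108.2
```

```bash
python3 -c "
from plan import *
rep([0,.1,-.007])"
```

```text
t 13.2 tip in panel mm [ -0.9298 100.0679  -2.5712] tilt 0.06495017626611453
rot to go (units, tool) [-0.01    0.0041  0.0343] force panel [-1.1372 -0.2243  0.305 ] q [-0.1618  0.5162  1.4736  0.0876  1.7032 -1.4212] w 0.28988870449906307
travel to tip target, current tool axes (units) [0.0186 0.0015 0.0886]  with tool at D: [ 0.0179 -0.0004  0.0886]
```

{"name": "apply_moves", "arguments": {"fingers": [0, 0, 0, 0, 0, 0], "travel": [[0, 0, 0.03], [0, 0, 0.03], [0, 0, 0.03], [0, 0, 0.03], [0, 0, 0.02], [0, 0, 0]], "rotation": [[0, 0, 0], [0, 0, 0], [0, 0, 0], [0, 0, 0], [0, 0, 0], [0, 0, 0]]}}

```text
time: 13.8
tool_pos: [0.5857, -0.0392, 0.1649]
tcp_rot: [-0.418, -2.555, -0.121]
wrist_force: [2.4, -1.0, 5.2]
width: 0.289
grip_force: 108.5
```

```bash
python3 -c "
from plan import *
rep([0,.1,-.0095])"
```

```text
t 13.8 tip in panel mm [ -1.0172 100.0933  -9.1322] tilt 0.08432617168676645
rot to go (units, tool) [-0.0099  0.01    0.0342] force panel [0.5267 0.195  5.7484] q [-0.161   0.5143  1.4871  0.0878  1.691  -1.4215] w 0.2886878907060075
travel to tip target, current tool axes (units) [0.0203 0.0019 0.0073]  with tool at D: [0.0185 0.0001 0.0074]
```

{"name": "apply_moves", "arguments": {"fingers": [0, 0, 0, 0, 0, 0, 0, 0, 0, 0, 0, 0], "travel": [[0.01, 0.03, 0], [0.01, 0.06, 0], [0, 0.06, 0], [0, 0.06, 0], [0, 0.06, 0], [0, 0.06, 0], [0, 0.06, 0], [0, 0.06, 0], [0, 0.06, 0], [0, 0.06, 0], [0, 0.06, 0], [0, 0.06, 0]], "rotation": [[0, 0, 0], [0, 0, 0], [0, 0, 0], [0, 0, 0], [0, 0, 0], [0, 0, 0], [0, 0, 0], [0, 0, 0], [0, 0, 0], [0, 0, 0], [0, 0, 0], [0, 0, 0]]}}

```text
time: 15.0
tool_pos: [0.5956, -0.0079, 0.1651]
tcp_rot: [-0.419, -2.555, -0.117]
wrist_force: [3.0, -5.5, 5.3]
width: 0.287
grip_force: 109.2
```

```bash
python3 -c "
from plan import *
rep([0,.064,-.0095])
c=cam('wrist');save(c,'w4.png');a=c['image'][100:300,200:540,::-1];cv2.imwrite('pics/w4c.png',cv2.resize(a,None,fx=2.2,fy=2.2))
n=tip_of('wrist','nose');print(n,proj(c,P0+F@np.array([0,.064,-.003])))"
```

```text
t 15.0 tip in panel mm [-0.3545 67.4037 -9.3455] tilt 0.23439496372115282
rot to go (units, tool) [-0.037   0.0125  0.0217] force panel [-1.1613  4.2745  6.9301] q [-0.1175  0.5261  1.4691  0.1079  1.6936 -1.3803] w 0.2872275900694186
travel to tip target, current tool axes (units) [0.0069 0.0681 0.0028]  with tool at D: [0.0048 0.0615 0.0031]
[{'location': [316.3, 215.1], 'p': 0.97}, {'location': [628.5, 129.9], 'p': 0.64}] [319.9037 210.2669]
```

View pics/w4c.png

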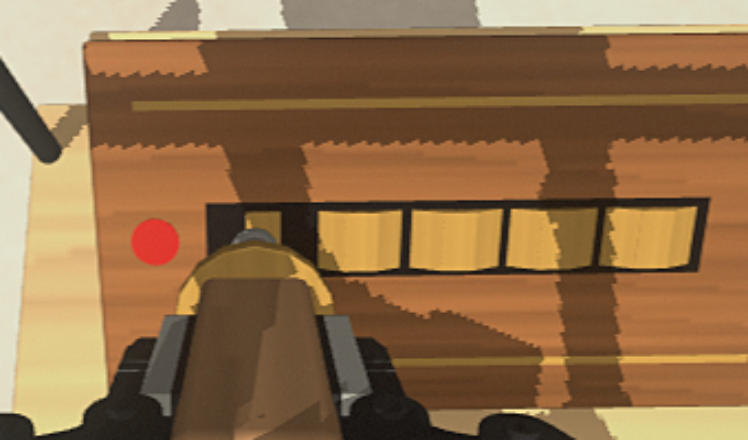

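Bar 1 has gone home: only its 10 mm flat still shows, with the ball on it at crop pixel (252,237). Net force is about 8 N, so I carry on.

{"name": "apply_moves", "arguments": {"fingers": [0, 0, 0, 0, 0, 0, 0, 0, 0, 0, 0, 0], "travel": [[0, 0.06, 0], [0, 0.06, 0], [0, 0.06, 0], [0, 0.06, 0], [0, 0.06, 0], [0, 0.06, 0], [0, 0.06, 0], [0, 0.06, 0], [0, 0.06, 0], [0, 0.06, 0], [0, 0.06, 0], [0, 0.06, 0]], "rotation": [[0, 0, 0], [0, 0, 0], [0, 0, 0], [0, 0, 0], [0, 0, 0], [0, 0, 0], [0, 0, 0], [0, 0, 0], [0, 0, 0], [0, 0, 0], [0, 0, 0], [0, 0, 0]]}}

```text
time: 16.3
tool_pos: [0.607, 0.0269, 0.1651]
tcp_rot: [-0.419, -2.554, -0.118]
wrist_force: [2.9, -5.1, 5.0]
width: 0.295
grip_force: 109.2
```

```bash
python3 -c "
from plan import *
rep([0,.032,-.0095])"
```

```text
t 16.3 tip in panel mm [ 0.0318 30.7914 -9.5545] tilt 0.17344971513923424
rot to go (units, tool) [-0.0281  0.0067  0.025 ] force panel [-1.0532  3.8474  6.5962] q [-0.0721  0.5428  1.444   0.1327  1.6972 -1.338 ] w 0.29471753626855535
travel to tip target, current tool axes (units) [-0.0006 -0.0242 -0.001 ]  with tool at D: [-0.0018 -0.0292 -0.0011]
```

Steady. On to bar 3, then bar 4.

{"name": "apply_moves", "arguments": {"fingers": [0, 0, 0, 0, 0, 0, 0, 0, 0, 0, 0, 0], "travel": [[0, 0.06, 0], [0, 0.06, 0], [0, 0.06, 0], [0, 0.06, 0], [0, 0.06, 0], [0, 0.06, 0], [0, 0.06, 0], [0, 0.06, 0], [0, 0.06, 0], [0, 0.06, 0], [0, 0.06, 0], [0, 0.06, 0]], "rotation": [[0, 0, 0], [0, 0, 0], [0, 0, 0], [0, 0, 0], [0, 0, 0], [0, 0, 0], [0, 0, 0], [0, 0, 0], [0, 0, 0], [0, 0, 0], [0, 0, 0], [0, 0, 0]]}}

```text
time: 17.5
tool_pos: [0.6185, 0.0615, 0.1651]
tcp_rot: [-0.418, -2.554, -0.12]
wrist_force: [2.9, -3.9, 4.0]
width: 0.292
grip_force: 109.1
```

```bash
python3 -c "
from plan import *
rep([0,0,-.0095])"
```

```text
t 17.5 tip in panel mm [ 0.3334 -5.7477 -9.7378] tilt 0.12122813775909759
rot to go (units, tool) [-0.0201  0.0024  0.0278] force panel [-1.2918  2.7998  5.5383] q [-0.0279  0.5625  1.4143  0.1567  1.7015 -1.2963] w 0.29239743597965995
travel to tip target, current tool axes (units) [-0.0063 -0.115  -0.0045]  with tool at D: [-0.0071 -0.1185 -0.0048]
```

{"name": "apply_moves", "arguments": {"fingers": [0, 0, 0, 0, 0, 0, 0, 0, 0, 0, 0, 0], "travel": [[0, 0.06, 0.01], [0, 0.06, 0.01], [0, 0.06, 0], [0, 0.06, 0], [0, 0.06, 0], [0, 0.06, 0], [0, 0.06, 0], [0, 0.06, 0], [0, 0.06, 0], [0, 0.06, 0], [0, 0.06, 0], [0, 0.06, 0]], "rotation": [[0, 0, 0], [0, 0, 0], [0, 0, 0], [0, 0, 0], [0, 0, 0], [0, 0, 0], [0, 0, 0], [0, 0, 0], [0, 0, 0], [0, 0, 0], [0, 0, 0], [0, 0, 0]]}}

```text
time: 18.7
tool_pos: [0.6294, 0.0958, 0.1643]
tcp_rot: [-0.418, -2.554, -0.119]
wrist_force: [2.2, -4.8, 6.2]
width: 0.29
grip_force: 109.2
```

```bash
python3 -c "
from plan import *
rep([0,-.032,-.0095])
c=cam('wrist');save(c,'w5.png');a=c['image'][100:300,60:540,::-1];cv2.imwrite('pics/w5c.png',cv2.resize(a,None,fx=1.6,fy=1.6))
"
```

```text
t 18.7 tip in panel mm [  0.498  -41.702  -10.7509] tilt 0.13870376876753088
rot to go (units, tool) [-0.023   0.0021  0.029 ] force panel [0.1721 3.8547 7.209 ] q [ 0.0152  0.5848  1.3817  0.1787  1.7052 -1.2552] w 0.28967221994171954
travel to tip target, current tool axes (units) [-0.0094 -0.1941 -0.0245]  with tool at D: [-0.0104 -0.1982 -0.025 ]
```

View pics/w5c.png

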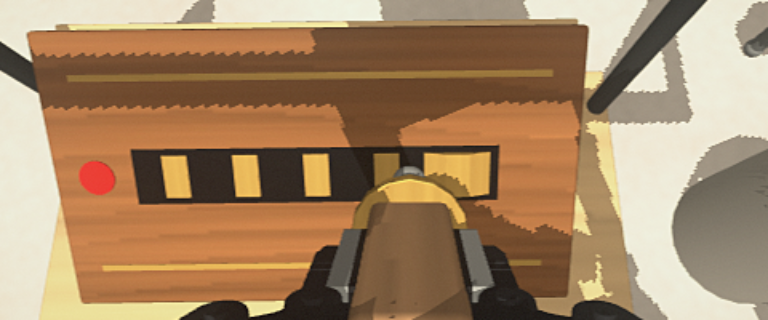

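The picture shows bars 1–4 home, each down to a 10 mm flat at (176, 246, 316, 386; row 175). The ball is at the ramp of bar 5, around (410,172).

{"name": "apply_moves", "arguments": {"fingers": [0, 0, 0, 0, 0, 0, 0, 0, 0, 0, 0, 0], "travel": [[0, 0.06, 0], [0, 0.06, 0], [0, 0.06, 0], [0, 0.06, 0], [0, 0.06, 0], [0, 0.06, 0], [0, 0.06, 0], [0, 0.06, 0], [0, 0.06, 0], [0, 0.06, 0], [0, 0.06, 0], [0, 0.06, 0]], "rotation": [[0, 0, 0], [0, 0, 0], [0, 0, 0], [0, 0, 0], [0, 0, 0], [0, 0, 0], [0, 0, 0], [0, 0, 0], [0, 0, 0], [0, 0, 0], [0, 0, 0], [0, 0, 0]]}}

```text
time: 19.95
tool_pos: [0.6408, 0.1298, 0.1642]
tcp_rot: [-0.418, -2.554, -0.119]
wrist_force: [2.4, -6.0, 4.8]
width: 0.294
grip_force: 109.2
```

{"name": "apply_moves", "arguments": {"fingers": [0, 0, 0, 0], "travel": [[0, 0.06, 0], [0, 0.06, 0], [0, 0.04, 0], [0, 0, 0]], "rotation": [[0, 0, 0], [0, 0, 0], [0, 0, 0], [0, 0, 0]]}}

```text
time: 20.35
tool_pos: [0.6436, 0.1381, 0.1643]
tcp_rot: [-0.418, -2.554, -0.121]
wrist_force: [3.4, -3.2, 4.8]
width: 0.289
grip_force: 109.1
```

```bash
python3 -c "
from plan import *
rep([0,-.085,.1])"
```

```text
t 20.35 tip in panel mm [  0.7305 -86.436  -10.9025] tilt 0.06544096610537063
rot to go (units, tool) [-0.0109  0.0009  0.0338] force panel [-1.0351  1.9128  6.2681] q [ 0.066   0.6162  1.333   0.206   1.7129 -1.2055] w 0.2885114519281111
travel to tip target, current tool axes (units) [-0.0147 -0.0313 -2.218 ]  with tool at D: [-0.0148 -0.0307 -2.2181]
```

{"name": "apply_moves", "arguments": {"fingers": [0, 0, 0, 0, 0, 0, 0, 0, 0, 0, 0, 0], "travel": [[0, 0, -0.05], [0, 0, -0.1], [0, 0, -0.2], [0, 0, -0.4], [0, 0, -0.6], [0, 0, -0.7], [0, 0, -0.7], [0, 0, -0.7], [0, 0, -0.7], [0, 0, -0.7], [0, 0, -0.5], [0, 0, -0.3]], "rotation": [[0, 0, 0], [0, 0, 0], [0, 0, 0], [0, 0, 0], [0, 0, 0], [0, 0, 0], [0, 0, 0], [0, 0, 0], [0, 0, 0], [0, 0, 0], [0, 0, 0], [0, 0, 0]]}}

```text
time: 21.55
tool_pos: [0.7857, 0.0901, 0.4054]
tcp_rot: [-0.417, -2.555, -0.123]
wrist_force: [0.2, 0.2, -2.5]
width: 0.288
grip_force: 108.2
```

```bash
python3 - <<'E'
from plan import *
c=cam('wrist');a=c['image'][100:300,60:540,::-1];cv2.imwrite('pics/w6c.png',cv2.resize(a,None,fx=1.6,fy=1.6))
rep()
s=read_state();M=R.from_rotvec(s["tcp_rot"]).as_matrix()
y=np.array([.9645,.2639,0]);z=np.array([0,0,-1.]);D=np.c_[np.cross(y,z),y,z]
print(s["tool_pos"],"rot units",R.from_matrix(M.T@D).as_rotvec(degrees=True)/6)
print("to above stand, tool at D",D.T@(np.array([.4558,.3600,.4676])-s["tool_pos"])/.05)
E
```

```text
t 21.6 tip in panel mm [  0.6642 -86.8443 273.6439] tilt 0.099509647145497
rot to go (units, tool) [0.0027 0.0164 0.043 ] force panel [-0.0535  0.9475 -1.4929] q [ 0.0057  0.9408  0.3642  0.2471  2.3527 -1.1129] w 0.28926330141649315
[0.7863 0.0898 0.4056] rot units [-2.5784 -4.8933  9.106 ]
to above stand, tool at D [ 6.9576 -4.9499 -1.2397]
```

View pics/w6c.png

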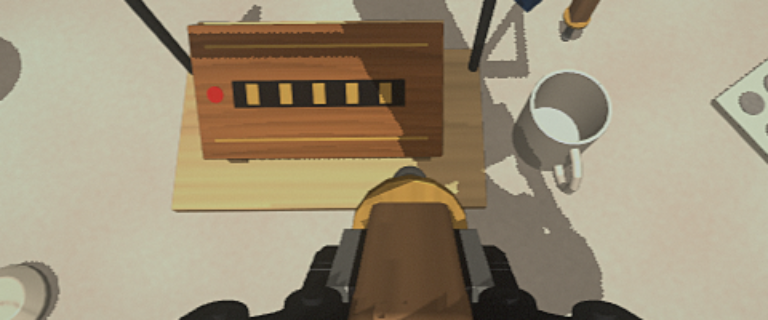

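All five bars are home, at (252, 285, 318, 351, 385; row 93). Next I turn the tool upright.

{"name": "apply_moves", "arguments": {"fingers": [0, 0, 0, 0, 0, 0, 0, 0, 0, 0, 0, 0], "travel": [[0, 0, 0], [0, 0, 0], [0, 0, 0], [0, 0, 0], [0, 0, 0], [0, 0, 0], [0, 0, 0], [0, 0, 0], [0, 0, 0], [0, 0, 0], [0, 0, -0.6], [0, 0, -0.64]], "rotation": [[-0.26, -0.49, 0.91], [-0.26, -0.49, 0.91], [-0.26, -0.49, 0.91], [-0.26, -0.49, 0.91], [-0.26, -0.49, 0.91], [-0.26, -0.49, 0.91], [-0.26, -0.49, 0.91], [-0.26, -0.49, 0.91], [-0.26, -0.49, 0.91], [-0.26, -0.49, 0.91], [0, 0, 0], [0, 0, 0]]}}

```text
time: 22.8
tool_pos: [0.7829, 0.0915, 0.4616]
tcp_rot: [-1.899, -2.493, 0.009]
wrist_force: [1.5, 0.6, -0.5]
width: 0.289
grip_force: 108.4
```

{"name": "apply_moves", "arguments": {"fingers": [0, 0, 0, 0, 0, 0, 0, 0, 0, 0, 0, 0], "travel": [[0.3, -0.21, 0], [0.5, -0.36, 0], [0.7, -0.5, 0], [0.7, -0.5, 0], [0.7, -0.5, 0], [0.7, -0.5, 0], [0.7, -0.5, 0], [0.7, -0.5, 0], [0.7, -0.5, 0], [0.6, -0.43, 0], [0.5, -0.36, 0], [0.15, -0.1, 0]], "rotation": [[0, 0, 0], [0, 0, 0], [0, 0, 0], [0, 0, 0], [0, 0, 0], [0, 0, 0], [0, 0, 0], [0, 0, 0], [0, 0, 0], [0, 0, 0], [0, 0, 0], [0, 0, 0]]}}

```text
time: 24.0
tool_pos: [0.4506, 0.3615, 0.4649]
tcp_rot: [-1.899, -2.499, 0.003]
wrist_force: [1.0, -0.5, -0.7]
width: 0.288
grip_force: 108.8
```

{"name": "apply_moves", "arguments": {"fingers": [0, 0, 0], "travel": [[0, 0, 0], [0, 0, 0], [0, 0, 0]], "rotation": [[0, 0, 0], [0, 0, 0], [0, 0, 0]]}}

```text
time: 24.3
tool_pos: [0.4552, 0.359, 0.4653]
tcp_rot: [1.907, 2.496, -0.002]
wrist_force: [-0.6, -1.0, -2.1]
width: 0.292
grip_force: 108.8
```

```bash
cat > back.py <<'E'
from plan import *
import sys
s=read_state();M=R.from_rotvec(s["tcp_rot"]).as_matrix()
y=np.array([.9645,.2639,0]);z=np.array([0,0,-1.]);D=np.c_[np.cross(y,z),y,z]
print(s["time"],s["tool_pos"],"rot units",R.from_matrix(M.T@D).as_rotvec(degrees=True)/6,s["wrist_force"],s["width"])
print("travel units",M.T@(np.array([.4553,.3598,.0954])-s["tool_pos"])/.05)
E
python3 back.py; python3 - <<'E'
from h import *
s=read_state();M=R.from_rotvec(s["tcp_rot"]).as_matrix();p=s["tool_pos"]
for n in("side","scene"):
    c=cam(n)
    for t,L in(("burnisher",.0854),("nose",.0774)):
        print(n,t,proj(c,p+M[:,2]*L).round(1),[(np.round(r["location"],1).tolist(),round(r["p"],2)) for r in tip_of(n,t)])
E
```

```text
24.3 [0.4552 0.359  0.4653] rot units [-0.0072  0.0067 -0.0122] [-0.5871 -1.0153 -2.1315] 0.2923876047743109
travel units [0.0192 0.0124 7.3977]
side burnisher [260.2 137.2] [([231.2, 290.3], 0.96), ([247.2, 349.1], 0.95), ([258.6, 138.7], 0.78)]
side nose [260.  132.8] [([245.1, 340.1], 0.85), ([227.8, 290.4], 0.85), ([259.8, 131.1], 0.57)]
scene burnisher [488.9 102. ] [([487.1, 100.0], 0.97), ([449.8, 236.6], 0.82), ([489.8, 204.5], 0.58)]
scene nose [490.1  99. ] [([488.7, 97.8], 0.74), ([452.5, 235.7], 0.66), ([485.3, 200.9], 0.57)]
```

{"name": "apply_moves", "arguments": {"fingers": [0, 0, 0, 0, 0, 0, 0, 0, 0, 0, 0], "travel": [[0.02, 0.01, 0.3], [0, 0, 0.6], [0, 0, 0.7], [0, 0, 0.7], [0, 0, 0.7], [0, 0, 0.7], [0, 0, 0.7], [0, 0, 0.7], [0, 0, 0.4], [0, 0, 0.2], [0, 0, 0]], "rotation": [[0, 0, 0], [0, 0, 0], [0, 0, 0], [0, 0, 0], [0, 0, 0], [0, 0, 0], [0, 0, 0], [0, 0, 0], [0, 0, 0], [0, 0, 0], [0, 0, 0]]}}

```text
time: 25.7
tool_pos: [0.4533, 0.36, 0.1784]
tcp_rot: [-1.905, -2.496, 0.006]
wrist_force: [0.4, 0.2, -1.0]
width: 0.29
grip_force: 108.8
```

```bash
python3 back.py
```

```text
25.7 [0.4533 0.36   0.1784] rot units [-0.0378  0.014  -0.0008] [ 0.4463  0.1712 -1.0205] 0.29049424924284445
travel units [-0.0117  0.044   1.66  ]
```

{"name": "apply_moves", "arguments": {"fingers": [0, 0, 0, 0, 0, 0, 0, 0, 0, 0, 0, 0], "travel": [[0, 0.03, 0], [0, 0, 0.2], [0, 0, 0.2], [0, 0, 0.2], [0, 0, 0.2], [0, 0, 0.2], [0, 0, 0.2], [0, 0, 0.2], [0, 0, 0.1], [0, 0, 0.06], [0, 0, 0.04], [0, 0, 0]], "rotation": [[0, 0, 0], [0, 0, 0], [0, 0, 0], [0, 0, 0], [0, 0, 0], [0, 0, 0], [0, 0, 0], [0, 0, 0], [0, 0, 0], [0, 0, 0], [0, 0, 0], [0, 0, 0]]}}

```text
time: 26.9
tool_pos: [0.4562, 0.3614, 0.1009]
tcp_rot: [1.906, 2.497, 0.0]
wrist_force: [-0.1, 0.0, -1.6]
width: 0.287
grip_force: 108.8
```

```bash
python3 back.py
```

```text
26.9 [0.4562 0.3614 0.1009] rot units [ 0.0014 -0.0005 -0.0005] [-0.0623  0.0124 -1.5767] 0.2867394537578472
travel units [-0.0267 -0.0258  0.1099]
```

{"name": "apply_moves", "arguments": {"fingers": [0, 0, 0, 0, 0, 0, 0], "travel": [[0, 0, 0.02], [0, 0, 0.02], [0, 0, 0.02], [0, 0, 0.02], [0, 0, 0.02], [0, 0, 0.01], [0, 0, 0]], "rotation": [[0, 0, 0], [0, 0, 0], [0, 0, 0], [0, 0, 0], [0, 0, 0], [0, 0, 0], [0, 0, 0]]}}

```text
time: 27.6
tool_pos: [0.4561, 0.3614, 0.0956]
tcp_rot: [1.906, 2.497, 0.0]
wrist_force: [-0.6, -0.7, 1.3]
width: 0.293
grip_force: 109.0
```

```bash
python3 back.py
```

```text
27.6 [0.4561 0.3614 0.0956] rot units [ 0.0001  0.0001 -0.0004] [-0.5886 -0.7346  1.2572] 0.2930456274521046
travel units [-0.0257 -0.0239  0.0039]
```

The guard has touched down, so I release and withdraw.

{"name": "apply_moves", "arguments": {"fingers": [0.4, 0.5, 0.6, 0.7, 0.7, 0.7, 0.7, 0.7, 0.7, 0.7, 0.7, 0.7], "travel": [[0, 0, 0], [0, 0, 0], [0, 0, 0], [0, 0, 0], [0, 0, 0], [0, 0, -0.1], [0, 0, -0.4], [0, 0, -0.7], [0, 0, -0.7], [0, 0, -0.7], [0, 0, -0.7], [0, 0, -0.6]], "rotation": [[0, 0, 0], [0, 0, 0], [0, 0, 0], [0, 0, 0], [0, 0, 0], [0, 0, 0], [0, 0, 0], [0, 0, 0], [0, 0, 0], [0, 0, 0], [0, 0, 0], [0, 0, 0]]}}

```text
time: 28.8
tool_pos: [0.4563, 0.3615, 0.2932]
tcp_rot: [1.906, 2.497, 0.003]
wrist_force: [0.6, -0.0, 0.7]
width: 0.702
grip_force: 0.0
```

```bash
python3 - <<'E'
from h import *
print(read_state()["tool_pos"])
o=[]
for n,b in (("scene",(420,150,510,250)),("side",(190,220,320,350))):
    c=cam(n);print(n,[(np.round(r["location"],1).tolist(),round(r["p"],2)) for r in tip_of(n,"burnisher")])
    i=c["image"][b[1]:b[3],b[0]:b[2],::-1];o.append(cv2.resize(i,(400,400),interpolation=cv2.INTER_CUBIC))
cv2.imwrite("pics/end.png",np.hstack(o))
E
```

```text
[0.45632596 0.36151336 0.29316289]
scene [([448.5, 202.0], 0.93), ([488.0, 202.5], 0.78), ([452.2, 237.6], 0.49), ([307.1, 199.4], 0.23)]
side [([232.3, 293.3], 0.74), ([247.6, 346.3], 0.71)]
```

View pics/end.png

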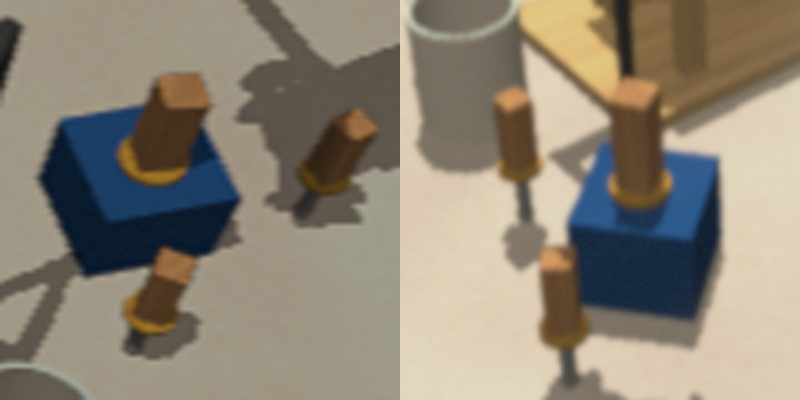

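The burnisher stands upright with its guard on the block, in the same pose as at the start, and the small ones are untouched. Handing in.

```bash
python3 -c "
from workcell import *
print(finish_job())"
```

```text
the job is handed in; nothing more can be done
None
```

I pressed all five bars home in one pass at about 3 cm/s and roughly 8 N, stood the burnisher back upright in its stand on its guard, and handed the job in at about 29 s; no verdict was returned.

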